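# Tug-test three spring clamps on their rail and reject the tired one

### The arm

A 6-joint arm with a two-finger parallel gripper is mounted at the origin on a cart in front of the work surface, level with it; the furniture and walls round the work are solid. World frame = base frame: x ahead of the robot, y to its left, z up, the work surface at z = 0. Lengths are in m, angles in rad, forces in N, time in s.
With the tool pointing down it reaches from about 0.375 to 0.75 m from the base axis. Payload 9 kg.
Tool frame: the origin (TCP) lies at the very end of the fingers, on their centre line; the grasp point (between the pads) lies 19 mm behind it (bot.tcp_to_grasp is the distance from the TCP to the grasp point, in m); z points along the fingers, y is the line along which they close (so a half turn about z gives the same grasp; the last joint's range is limited). The gripper opens to 85 mm and grips with 20 to 120 N. Pads are 22 mm wide; open, the fingers measure 114 mm over their backs; the gripper's body (76 mm by 85 mm) begins 54 mm behind the grasp point. The pads swing forward as they close: fully open they stand 13 mm farther back than shut.
Start: joints at [0.9, 0.104, 0.097, 1.564, 0, 1.353], TCP at [0.262, 0.54, 0.231] pointing down, gripper open.
Joint ranges: [-2.99, 2.99], [-0.84, 1.86], [-1.1, 1.16], [-1.84, 2.11], [-1.51, 1.56], [-3.14, 3.14]. Speed limits (rad/s): [2.22, 2.22, 2.57, 3.14, 3.14, 3.14].

### API

Orientations are given as a unit quaternion [w, x, y, z].
In Python, from rig import status, vision, bot, recognise, pinpoint gives the robot as it stands.
- The arm moves only by the shell command python3 -m jog 'ROWS'. ROWS is JSON, a list of rows, each a list of 3 entries, a list of its own where there are three numbers: the opening, from 0 (shut) to 1 (fully open), then the shift along the tool's x, y, z in mm, then the turn, a rotation vector about the tool's x, y, z in degrees. In form: [[hand, [tx, ty, tz], [ax, ay, az]], ...]. A call has 1 to 10 rows; each row shifts and turns the commanded pose from where the row before left it, along the tool's axes as they then stand; what a row does not reach is not made up. A row lasts 1/10 s, in which the tool goes at most 50 mm and 8.59 degrees, less where a joint would pass 70% of its speed; a pose out of reach is approached as far as the arm can. A call with a gripper value outside its range is refused whole. The fingers move at their own pace and stop on an object; the grip force is fixed at half the most. Time passes only in rows, so rows that do not move let the fingers close. It gives the time, the measured TCP pose, the force, the opening and the grip force at its end, in the units of the state.
- status.read_state(): the state, without advancing time (a new reading comes with each control period).
- vision.grab_frame(name): name is "scene" or "side" or "wrist"; returns (picture, depth): 420x560x3 uint8, red, green, blue; 420x560 float32, m along the optical axis (not along the pixel's ray), 0 where there is no reading.
- vision.camera_model(name): a dict with "intrinsics" (3x3 intrinsics, pixels), "R" (3x3) and "t" (3): a world point X has camera coordinates R X + t. Camera axes: x right, y down, z forward; pixel columns grow to the right and rows downward; lengths in m; the calibration is good to about 2 mm. The wrist camera is an equidistant fisheye: a pixel r from the principal point sees the ray r / f radians off the axis. A picture is of the moment at which its call begins: read the wrist's pose just before it. camera_model takes no time and is no camera call; for the wrist camera it gives the pose at the moment of the call.
- bot.close_job(): hands the job in; it is judged then, once.
Trained networks look in the newest picture that a camera, given by its name, has taken for a name from the list of things; names that differ only in an ending like _2 or _b are one class to them, and where a whole thing is asked for, a point or a joint stands for the part that bears it (a point fixed in the world has none). Each returns a list of dicts, best first, with "p" (0 to 1); they miss things now and then, are a little off and sometimes report something else, mostly with a low value. They report only what shows in the picture. A call takes as long as a camera call. They do not tell look-alikes from the thing itself.
- recognise(camera, target): "position" ([x, y, z] in m, in the coordinates of the camera as it stood for that picture, good to about 4 mm: the middle of the surface that is visible of it).
- pinpoint(camera, target): "position" ([x, y, z] in m, in the coordinates of the camera as it stood for that picture, good to about 4 mm: a listed point, or the origin of a listed thing).
The state is a dict: "t": time; "q": joint angles; "joint_velocities": joint speeds; "tau": joint torques, N m; "ee_pos": TCP position; "orientation": TCP orientation; "force": force on the tool from outside, world axes, zero at the start; "torque": the same for the moment, N m; "gripper_width": opening from 0.0 (shut) to 1.0 (fully open); "finger_force": force on a finger pad.
Only numpy, scipy, OpenCV 4.12 (cv2) and the standard library are available. Lean on these libraries where they do the work, as an engineer would, in place of code of your own. Each camera call takes 0.05 s, during which the arm holds its last target. There are 200 camera calls.

### The job

The three spring clamps on the angle-iron rail look alike, but one has a tired spring. Draw each clamp straight back along the flange by a few millimetres (2 to 6), without wrenching it, and feel how hard it drags; leave the two sound ones biting there. Pull the tired one right off and leave it lying lengthwise in the grey steel tray, and do not disturb the other things on the table.

Things in the scene. Friction and masses are not known exactly. Their poses are not given: they have to be found in the camera images.
- rail: clamp rail, fixed: 420 mm of 45 x 45 x 5 mm steel angle. One leg stands on the table, the other is a level flange, free edge towards the robot, underside 40.6 mm and top 45.6 mm above the table. Origin on the table under the middle of the free edge; x away from the robot (upright leg at x = 40 to 45 mm, two bolted feet behind it reach 93 mm), y along the rail to the left
- clamp_a: one of three spring clamps that look the same: 172 mm long, 26 mm thick, 84 mm across the spread handles (one red, one black sleeve), 0.14 kg. At the start each bites on the rail's flange, standing on edge: jaws pointing away from the robot, red handle below resting on the table, black handle rising towards the robot to 86 mm above the table. Frame and behaviour: see clamp_b and clamp_c
- clamp_b: spring clamp like clamp_a. Frame of all three: y level, from jaws back to handles (jaw tips y = -86 mm, inner ends of jaw pads -72, hinge -10, handle ends +88); x down; z level along the rail. Origin on the centre line, 43 mm above the table, on one flat side: mid-thickness is at z = +13 mm. Near y = 0 the body is 20 mm thick, 26 to 60 mm above the table; gripped there from above it stays shut
- clamp_c: spring clamp like clamp_a. All three: jaws bite 14 mm deep on the flange; slid level along own +y, a sound clamp drags with about 10 to 18 N, the tired one with about 3 to 7 N, steadily while it slides. The tired one may be at any of the three places. Arm and grip give a little, so a clamp slides less than the hand is moved
- tray: reject tray of grey sheet steel, open at the top, fixed to the table: 250 x 150 mm, rim 39 mm high, walls and floor 3 mm thick; origin under its middle, x along its long side, y across
- jar_nuts: bystander: jar of small parts, 60 mm across, 89 mm high, loose behind the rail; origin under its middle
- hex_bolt: bystander: steel bolt standing on its head, 20 mm across, 41 mm high, loose in front of the clamps; origin under its middle
- scriber: bystander: steel scriber, 191 mm long, 8 mm high, loose behind the tray; origin under its middle, long side along its y
Not all that is in view belongs to the job. What is shaped like the clamp_b but blue is not meant.

How it is judged:
By the outcome, as a careful person would: the job done as asked, in the order asked, and still so for the second after the job is handed in, with the robot touching nothing.
It also fails if it takes over 64 s, if anything falls off the work surface, if the arm or the gripper's body presses on something with over 40 N, if the wrist force passes 120 N, or if a joint passes its speed limit or range.

## Working session

There is one attempt and no reset: what is moved stays moved. The work goes in short steps, Python scripts to look and compute and a shell command to move; the robot and the scene stay as the last step left them, time stands still between calls to the robot, and variables do not carry over. Pictures are saved under pics/ and viewed, at most 10 in all, crops included, and the job is handed in when it is done.

```bash
ls; mkdir -p pics
cat > h.py <<'E'
import numpy as np, cv2
from rig import status, vision, bot, recognise, pinpoint
def world(cam,p,m=None):
    m=m or vision.camera_model(cam); return np.array(m["R"]).T@(np.array(p)-np.array(m["t"]))
def pix(cam,X):
    m=vision.camera_model(cam); c=np.array(m["R"])@np.array(X)+np.array(m["t"]); K=np.array(m["intrinsics"]); u=K@c; return u[:2]/u[2]
def save(cam,name):
    im,d=vision.grab_frame(cam); cv2.imwrite("pics/"+name,im[:,:,::-1]); return im,d
E
python3 - <<'E'
from h import *
s=status.read_state(); print({k:np.round(v,3).tolist() for k,v in s.items()})
for cam in ["scene","side"]:
    save(cam,cam+"0.png")
    for t in ["rail","clamp_a","tray","jar_nuts","hex_bolt","scriber"]:
        for r in pinpoint(cam,t)[:5]:
            w=world(cam,r["position"]); print(cam,t,round(r["p"],2),np.round(w,3),np.round(pix(cam,w)))
E
```

```text
pics
{'t': 0.0, 'q': [0.9, 0.105, 0.096, 1.564, -0.0, 1.353], 'joint_velocities': [-0.0, -0.001, 0.0, -0.001, -0.0, -0.001], 'tau': [-0.002, -55.693, 50.365, 0.017, -0.0, -0.0], 'ee_pos': [0.262, 0.539, 0.231], 'orientation': [-0.0, 0.224, 0.974, -0.001], 'force': [0.853, 0.1, 0.363], 'torque': [0.003, -0.019, -0.02], 'finger_force': 0.0, 'gripper_width': 1.0}
scene rail 0.61 [ 0.632 -0.106 -0.001] [300. 226.]
scene clamp_a 0.83 [ 0.545 -0.242  0.042] [308. 256.]
scene clamp_a 0.68 [0.567 0.014 0.041] [260. 202.]
scene clamp_a 0.62 [ 0.555 -0.099  0.04 ] [279. 225.]
scene clamp_a 0.61 [ 0.624 -0.48   0.025] [393. 306.]
scene tray 0.84 [0.488 0.344 0.003] [188. 168.]
scene tray 0.15 [0.568 0.015 0.043] [260. 201.]
scene jar_nuts 0.62 [ 0.782 -0.035 -0.003] [322. 195.]
scene hex_bolt 0.49 [ 0.351 -0.203  0.001] [240. 290.]
scene scriber 0.59 [0.734 0.197 0.003] [270. 165.]
side rail 0.57 [ 0.633 -0.104 -0.003] [255. 205.]
side clamp_a 0.89 [ 0.561 -0.105  0.041] [278. 195.]
side clamp_a 0.75 [ 0.542 -0.245  0.039] [290. 174.]
side clamp_a 0.68 [ 0.624 -0.48   0.025] [276. 145.]
side tray 0.9 [0.486 0.346 0.001] [284. 310.]
side jar_nuts 0.61 [ 0.787 -0.035 -0.002] [200. 214.]
side hex_bolt 0.38 [ 0.357 -0.194  0.001] [347. 196.]
side scriber 0.48 [ 0.735  0.191 -0.002] [196. 261.]
side scriber 0.47 [ 0.489  0.344 -0.001] [283. 310.]
```

View pics/scene0.png

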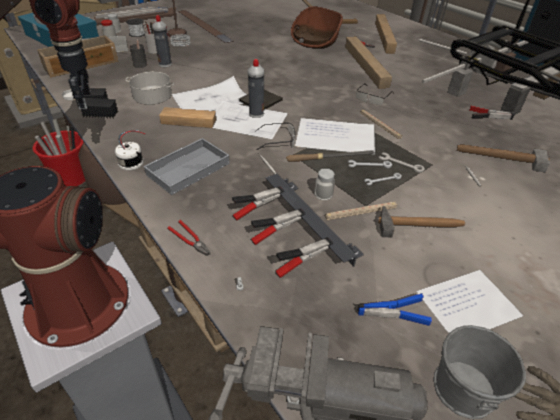

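View pics/side0.png

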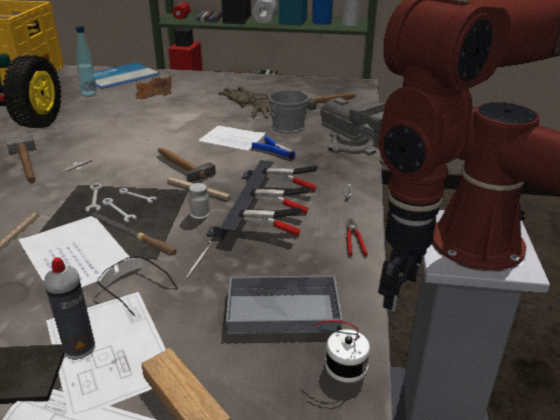

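The scene picture shows three red/black clamps on the rail at (260,202), (279,225) and (308,256). Things that could be mistaken for them are the blue clamp at (393,306) and the red pliers at (187,237); neither is on the rail. The tray is at (188,168), the bolt at (240,284), the jar at (324,183) and the scriber at (268,165). The side view agrees. I'll go above the clamps for a close look.

```bash
python3 -m jog '[[1,[0,0,0],[0,0,-7]],[1,[0,0,0],[0,0,-7]],[1,[0,0,0],[0,0,-7]],[1,[-20,-42,0],[0,0,0]],[1,[-20,-42,0],[0,0,0]],[1,[-20,-42,0],[0,0,0]],[1,[-20,-42,0],[0,0,0]],[1,[-20,-42,0],[0,0,0]],[1,[-20,-42,0],[0,0,0]],[1,[-20,-42,0],[0,0,0]]]'
python3 -m jog '[[1,[-19,-42,0],[0,0,0]],[1,[-19,-42,0],[0,0,0]],[1,[-19,-42,0],[0,0,0]],[1,[-19,-42,0],[0,0,0]],[1,[-19,-42,0],[0,0,0]],[1,[-19,-42,0],[0,0,0]],[1,[-19,-42,0],[0,0,0]],[1,[-19,-28,0],[0,0,0]],[1,[0,0,0],[0,0,0]],[1,[0,0,0],[0,0,0]]]'
python3 - <<'E'
from h import *
im,d=save("wrist","w1.png"); m=vision.camera_model("wrist"); print({k:np.round(v,4).tolist() for k,v in m.items()})
for t in ["clamp_a","rail","hex_bolt"]:
    for r in pinpoint("wrist",t)[:5]: print(t,round(r["p"],2),np.round(world("wrist",r["position"],m),4))
# tray yaw from side & scene depth
for cam in ["scene","side"]:
    im,d=vision.grab_frame(cam); mm=vision.camera_model(cam); K=np.array(mm["intrinsics"]); v,u=np.mgrid[:420,:560]
    P=np.stack([(u-K[0,2])/K[0,0]*d,(v-K[1,2])/K[1,1]*d,d],-1).reshape(-1,3)
    W=(P-mm["t"])@np.array(mm["R"]); W=W[d.ravel()>0]
    k=(abs(W[:,0]-.487)<.17)&(abs(W[:,1]-.345)<.13)&(W[:,2]>.033)&(W[:,2]<.043)
    print(cam,k.sum(),cv2.minAreaRect(W[k,:2].astype(np.float32)*1000))
E
```

```text
t: 1.7
ee_pos: [0.3769, 0.2329, 0.2316]
orientation: [0.0, 0.043, 0.999, 0.0]
force: [0.7, 0.4, -0.2]
gripper_width: 1.002
finger_force: 0.0
t: 2.7
ee_pos: [0.5002, -0.0997, 0.231]
orientation: [-0.0, 0.044, 0.999, 0.0]
force: [-0.8, 0.3, -0.7]
gripper_width: 0.996
finger_force: 0.0
{'intrinsics': [[325.1923, 0.0, 276.2393], [0.0, 325.1923, 204.4906], [0.0, 0.0, 1.0]], 'R': [[0.0852, 0.9964, 0.0002], [0.9423, -0.0807, 0.325], [0.3238, -0.0275, -0.9457]], 't': [0.056, -0.5207, 0.2165]}
clamp_a 0.89 [ 0.626  -0.4824  0.0271]
clamp_a 0.88 [ 0.5583 -0.1075  0.0452]
hex_bolt 0.58 [ 0.3559 -0.2015 -0.0014]
scene 388 ((470.6920166015625, 374.8345031738281), (272.146484375, 229.6186065673828), 10.629820823669434)
side 781 ((489.38800048828125, 343.5769958496094), (252.8243865966797, 160.61500549316406), 9.281002044677734)
```

```bash
cat >> h.py <<'E'
def cloud(cam="wrist"):
    m=vision.camera_model(cam); im,d=vision.grab_frame(cam); K=np.array(m["intrinsics"]); v,u=np.mgrid[:420,:560]
    a,b=(u-K[0,2])/K[0,0],(v-K[1,2])/K[1,1]
    if cam=="wrist": r=np.hypot(a,b)+1e-9; s=np.tan(r)/r; a,b=a*s,b*s
    P=np.stack([a*d,b*d,d],-1); W=(P-m["t"])@np.array(m["R"]); W[d<=0]=np.nan
    return im,W
E
python3 - <<'E'
from h import *
im,W=cloud()
np.save("W1.npy",W); np.save("im1.npy",im)
z=W[...,2]; x=W[...,0]; y=W[...,1]
# rail flange top
k=(abs(z-.0456)<.004)&(x>.6)&(x<.71)&(abs(y+.1)<.23)
print("rail",cv2.minAreaRect(W[k][:,:2].astype(np.float32)*1000))
hsv=cv2.cvtColor(im,cv2.COLOR_RGB2HSV)
# top of clamps in strip near body: x .53-.57, z .05-.075
for lo,hi in[(.48,.51),(.53,.56),(.56,.59)]:
    k=(x>lo)&(x<hi)&(z>.045)&(z<.095)
    ys=np.sort(y[k]); 
    for g in np.split(ys,np.where(np.diff(ys)>.01)[0]+1):
        if len(g)>20: print(lo,len(g),np.round(np.percentile(g,[2,50,98]),4))
E
```

```text
rail ((634.7725219726562, -107.49937438964844), (420.67022705078125, 87.36289978027344), 85.66888427734375)
0.48 587 [-0.2363 -0.2234 -0.2139]
0.48 694 [-0.0984 -0.0871 -0.0755]
0.48 596 [0.0191 0.0283 0.0413]
0.53 497 [-0.2403 -0.228  -0.2186]
0.53 510 [-0.1021 -0.0917 -0.0804]
0.53 502 [0.0157 0.0251 0.0378]
0.56 417 [-0.2419 -0.2303 -0.2223]
0.56 472 [-0.1047 -0.0941 -0.0813]
0.56 480 [0.0139 0.0231 0.035 ]
```

View pics/w1.png

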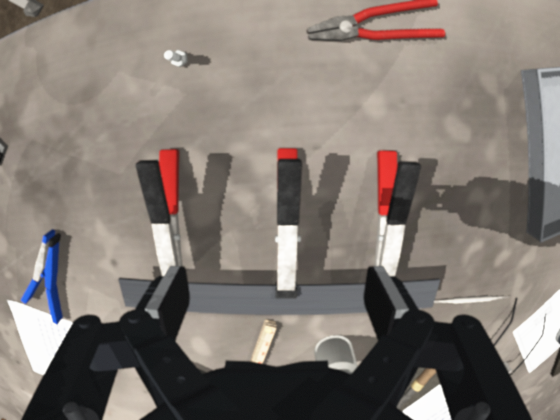

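The wrist view shows the middle clamp upright at (288,220), with neighbours at (160,215) and (400,215). The bolt is at (175,58), clear of the work, and the blue decoy is far left. The tool yaw matches the clamps, so I'll go above the middle one.

```bash
python3 -m jog '[[1,[-19,4,0],[0,0,0]],[1,[-19,4,20],[0,0,0]],[1,[-19,4,40],[0,0,0]],[1,[0,0,40],[0,0,0]],[1,[0,0,30],[0,0,0]],[1,[0,0,0],[0,0,0]],[1,[0,0,0],[0,0,0]]]'
cat >> h.py <<'E'
def check():
    import json
    s=status.read_state(); im,W=cloud(); R=__import__("scipy.spatial.transform",fromlist=["Rotation"]).Rotation.from_quat(np.roll(s["orientation"],-1)).as_matrix()
    L=((W-s["ee_pos"])@R)*1000; z=W[...,2]
    k=(z>.045)&(z<.095)&(abs(L[...,1])<25)
    for lo in range(-20,90,10):
        q=k&(L[...,0]>lo)&(L[...,0]<lo+10)
        if q.sum()>15: print("toolx",lo,q.sum(),"y edges",np.round(np.percentile(L[...,1][q],[2,50,98]),1),"z",np.round(np.median(z[q]),3))
    return im
E
python3 - <<'E'
from h import *
im=check(); cv2.imwrite("pics/w2.png",im[:,:,::-1])
E
```

```text
t: 3.75
ee_pos: [0.5581, -0.092, 0.1021]
orientation: [-0.0, 0.043, 0.999, 0.0]
force: [-0.5, -0.9, 0.1]
gripper_width: 1.004
finger_force: 0.0
toolx -20 467 y edges [-12.5  -0.2  13.3] z 0.06
toolx -10 459 y edges [-11.   -0.8   8.7] z 0.061
toolx 0 477 y edges [-10.6  -0.8   9. ] z 0.061
toolx 10 492 y edges [-11.6  -0.8   9.8] z 0.064
toolx 20 571 y edges [-11.8  -0.8  10.2] z 0.067
toolx 30 641 y edges [-11.8  -0.8  10.3] z 0.07
toolx 40 691 y edges [-11.7  -0.8  10.3] z 0.073
toolx 50 756 y edges [-11.7  -0.8  10.3] z 0.076
toolx 60 833 y edges [-11.7  -0.8  10. ] z 0.079
toolx 70 866 y edges [-11.7  -0.7  10.2] z 0.082
toolx 80 469 y edges [-11.   -0.7   9.9] z 0.083
```

View pics/w2.png

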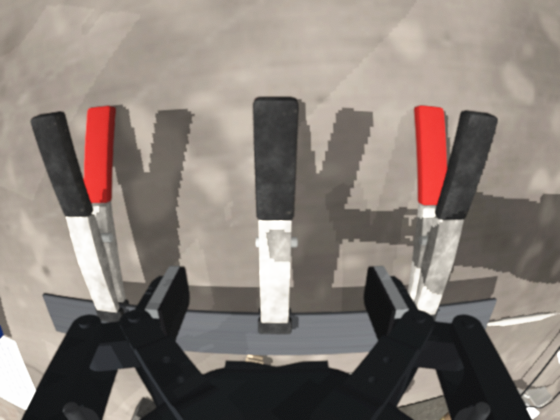

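The middle clamp is centred to within 0.8 mm and parallel to the tool, and its handle ends at tool x = +88 as it should. I'll descend and close on it.

```bash
python3 -m jog '[[1,[0,-0.8,25],[0,0,0]],[1,[0,0,25],[0,0,0]],[1,[0,0,15],[0,0,0]],[1,[0,0,10],[0,0,0]],[1,[0,0,0],[0,0,0]],[0.4,[0,0,0],[0,0,0]],[0.4,[0,0,0],[0,0,0]],[0.4,[0,0,0],[0,0,0]],[0.4,[0,0,0],[0,0,0]]]'
python3 -m jog '[[0.2,[0,0,0],[0,0,0]],[0,[0,0,0],[0,0,0]],[0,[0,0,0],[0,0,0]],[0,[0,0,0],[0,0,0]],[0,[0,0,0],[0,0,0]],[0,[0,0,0],[0,0,0]]]'
```

```text
t: 4.7
ee_pos: [0.5585, -0.0932, 0.0269]
orientation: [0.0, 0.043, 0.999, -0.0]
force: [0.3, -0.5, -0.8]
gripper_width: 0.404
finger_force: 0.0
t: 5.3
ee_pos: [0.5583, -0.0932, 0.0266]
orientation: [0.0, 0.043, 0.999, -0.0]
force: [-0.9, -0.6, 5.2]
gripper_width: 0.222
finger_force: 59.5
```

```bash
python3 -m jog '[[0,[0.5,0,0],[0,0,0]],[0,[0.5,0,0],[0,0,0]],[0,[0.5,0,0],[0,0,0]],[0,[0.5,0,0],[0,0,0]],[0,[0.5,0,0],[0,0,0]],[0,[0.5,0,0],[0,0,0]]]'
python3 -m jog '[[0,[0.5,0,0],[0,0,0]],[0,[0.5,0,0],[0,0,0]],[0,[0.5,0,0],[0,0,0]],[0,[0.5,0,0],[0,0,0]]]'
```

```text
t: 5.9
ee_pos: [0.5573, -0.0932, 0.0268]
orientation: [0.002, 0.043, 0.999, -0.0]
force: [12.3, -1.2, -2.5]
gripper_width: 0.231
finger_force: 59.2
t: 6.3
ee_pos: [0.5553, -0.093, 0.0267]
orientation: [0.002, 0.043, 0.999, -0.0]
force: [11.6, -0.5, -3.3]
gripper_width: 0.228
finger_force: 59.2
```

```bash
python3 -m jog '[[0,[0.5,0,0],[0,0,0]],[0,[0.5,0,0],[0,0,0]],[0,[0.5,0,0],[0,0,0]]]'
python3 -m jog '[[0.22,[0,0,0],[0,0,0]],[0.4,[0,0,0],[0,0,0]],[0.5,[0,0,0],[0,0,0]],[1,[0,0,0],[0,0,0]],[1,[0,0,0],[0,0,0]],[1,[0,0,-15],[0,0,0]],[1,[0,0,-30],[0,0,0]],[1,[0,0,-30],[0,0,0]],[1,[0,0,0],[0,0,0]],[1,[0,0,0],[0,0,0]]]'
python3 - <<'E'
from h import *
im=check()
W0=np.load("W1.npy")
for c in ["scene","side"]:
    vision.grab_frame(c)
    for r in pinpoint(c,"clamp_a")[:4]: print(c,np.round(world(c,r["position"]),4),round(r["p"],2))
E
```

```text
t: 6.6
ee_pos: [0.5538, -0.0928, 0.0268]
orientation: [0.002, 0.043, 0.999, -0.0]
force: [12.1, -0.8, -3.0]
gripper_width: 0.228
finger_force: 59.2
t: 7.6
ee_pos: [0.5524, -0.0928, 0.1029]
orientation: [0.001, 0.043, 0.999, -0.0]
force: [-0.8, 0.1, -0.4]
gripper_width: 0.998
finger_force: 0.0
toolx -20 467 y edges [-11.7   0.5  14.1] z 0.06
toolx -10 453 y edges [-9.6  0.5  9.9] z 0.061
toolx 0 461 y edges [-9.4 -0.2  9.7] z 0.061
toolx 10 484 y edges [-10.5   0.4  10.7] z 0.064
toolx 20 569 y edges [-10.7   0.4  11.4] z 0.067
toolx 30 635 y edges [-10.8   0.4  11.2] z 0.07
toolx 40 691 y edges [-10.7   0.3  11.2] z 0.073
toolx 50 747 y edges [-10.8   0.3  11. ] z 0.076
toolx 60 823 y edges [-10.9   0.3  10.9] z 0.079
toolx 70 871 y edges [-11.   -0.2  10.9] z 0.082
toolx 80 379 y edges [-10.2   0.3  10.5] z 0.083
scene [ 0.5442 -0.2405  0.0417] 0.94
scene [ 0.6255 -0.4811  0.0276] 0.88
scene [0.5657 0.0125 0.0415] 0.72
scene [ 0.5535 -0.1002  0.0424] 0.63
side [0.5681 0.0131 0.0408] 0.74
side [ 0.5415 -0.2468  0.0414] 0.73
side [ 0.6265 -0.4777  0.0255] 0.73
side [ 0.5553 -0.1054  0.0445] 0.58
```

The middle clamp drags at a steady 12 N, so it is sound. It has slid about 4.5 mm. Next, the left one.

```bash
python3 -m jog '[[1,[-2,40,0],[0,0,0]],[1,[-2,40,0],[0,0,0]],[1,[-2,37.5,0],[0,0,0]],[1,[0,0,0],[0,0,0]],[1,[0,0,0],[0,0,0]]]'
python3 -c "
from h import *
check()"
```

```text
t: 8.35
ee_pos: [0.5673, 0.0248, 0.1007]
orientation: [-0.001, 0.042, 0.999, 0.0]
force: [-0.4, -0.0, 0.8]
gripper_width: 0.999
finger_force: 0.0
toolx -20 480 y edges [-10.3   2.4  15.9] z 0.06
toolx -10 451 y edges [-8.2  1.1 11.1] z 0.061
toolx 0 475 y edges [-8.1  1.6 10.8] z 0.061
toolx 10 492 y edges [-9.6  1.6 11.9] z 0.064
toolx 20 591 y edges [-9.9  1.  12.3] z 0.067
toolx 30 640 y edges [-9.8  0.9 12. ] z 0.07
toolx 40 705 y edges [-10.    1.4  12.1] z 0.073
toolx 50 769 y edges [-10.1   0.8  11.8] z 0.076
toolx 60 821 y edges [-10.3   0.8  11.5] z 0.08
toolx 70 920 y edges [-10.5   0.3  11.5] z 0.083
toolx 80 318 y edges [-9.9  0.7 10.7] z 0.083
```

```bash
python3 -m jog '[[1,[-1,1.3,25],[0,0,-0.6]],[1,[0,0,25],[0,0,0]],[1,[0,0,15],[0,0,0]],[1,[0,0,9],[0,0,0]],[1,[0,0,0],[0,0,0]],[0.4,[0,0,0],[0,0,0]],[0.4,[0,0,0],[0,0,0]],[0.4,[0,0,0],[0,0,0]],[0.4,[0,0,0],[0,0,0]]]'
python3 -m jog '[[0.2,[0,0,0],[0,0,0]],[0,[0,0,0],[0,0,0]],[0,[0,0,0],[0,0,0]],[0,[0,0,0],[0,0,0]],[0,[0,0,0],[0,0,0]],[0,[0,0,0],[0,0,0]]]'
python3 -m jog '[[0,[0.5,0,0],[0,0,0]],[0,[0.5,0,0],[0,0,0]],[0,[0.5,0,0],[0,0,0]],[0,[0.5,0,0],[0,0,0]],[0,[0.5,0,0],[0,0,0]],[0,[0.5,0,0],[0,0,0]]]'
```

```text
t: 9.3
ee_pos: [0.5693, 0.0252, 0.028]
orientation: [0.001, 0.038, 0.999, -0.0]
force: [-0.1, 0.1, -0.3]
gripper_width: 0.401
finger_force: 0.0
t: 9.9
ee_pos: [0.5691, 0.0254, 0.0277]
orientation: [0.0, 0.038, 0.999, 0.0]
force: [-2.0, 1.8, 6.0]
gripper_width: 0.226
finger_force: 58.9
t: 10.5
ee_pos: [0.5683, 0.0252, 0.0278]
orientation: [0.003, 0.038, 0.999, 0.0]
force: [13.2, 0.9, -4.1]
gripper_width: 0.228
finger_force: 58.7
```

```bash
python3 -m jog '[[0,[0.5,0,0],[0,0,0]],[0,[0.5,0,0],[0,0,0]],[0,[0.5,0,0],[0,0,0]],[0,[0.5,0,0],[0,0,0]],[0,[0.5,0,0],[0,0,0]]]'
python3 -m jog '[[0,[0.5,0,0],[0,0,0]],[0,[0.5,0,0],[0,0,0]]]'
```

```text
t: 11.0
ee_pos: [0.5658, 0.0251, 0.0278]
orientation: [0.003, 0.038, 0.999, -0.0]
force: [12.1, -0.4, -4.1]
gripper_width: 0.225
finger_force: 58.7
t: 11.2
ee_pos: [0.5648, 0.0251, 0.0278]
orientation: [0.003, 0.038, 0.999, -0.0]
force: [13.2, 0.2, -4.5]
gripper_width: 0.226
finger_force: 58.7
```

Also sound at about 13 N, and slid about 4.3 mm. I'll release it and go to the right one.

```bash
python3 -m jog '[[0.22,[0,0,0],[0,0,0]],[0.4,[0,0,0],[0,0,0]],[0.5,[0,0,0],[0,0,0]],[1,[0,0,0],[0,0,0]],[1,[0,0,0],[0,0,0]],[1,[0,0,-15],[0,0,0]],[1,[0,0,-30],[0,0,0]],[1,[0,0,-30],[0,0,0]],[1,[0,0,0],[0,0,0]],[1,[0,0,0],[0,0,0]]]'
python3 -c "
from h import *
check()"
python3 -m jog '[[1,[0,-42,0],[0,0,0]],[1,[0,-42,0],[0,0,0]],[1,[0,-42,0],[0,0,0]],[1,[-1,-42,0],[0,0,0]],[1,[-1,-42,0],[0,0,0]],[1,[-1,-44,0],[0,0,0]],[1,[0,0,0],[0,0,0]],[1,[0,0,0],[0,0,0]]]'
python3 -c "
from h import *
check()"
```

```text
t: 12.2
ee_pos: [0.5632, 0.0256, 0.1039]
orientation: [0.001, 0.038, 0.999, -0.0]
force: [-0.6, -0.1, -1.2]
gripper_width: 1.001
finger_force: 0.0
toolx -20 471 y edges [-11.8   0.5  14.2] z 0.06
toolx -10 431 y edges [-9.7 -0.2  9.3] z 0.061
toolx 0 460 y edges [-10.1  -0.2   9.6] z 0.061
toolx 10 487 y edges [-11.1  -0.2  10.3] z 0.064
toolx 20 567 y edges [-11.3  -0.2  10.9] z 0.067
toolx 30 612 y edges [-11.5  -0.2  10.5] z 0.07
toolx 40 690 y edges [-11.3  -0.2  10.7] z 0.073
toolx 50 740 y edges [-11.5  -0.7  10.5] z 0.076
toolx 60 816 y edges [-11.6  -0.7  10.1] z 0.08
toolx 70 856 y edges [-11.8  -0.7  10.2] z 0.083
toolx 80 333 y edges [-10.7  -0.7   9.6] z 0.083
t: 13.05
ee_pos: [0.5451, -0.2282, 0.101]
orientation: [-0.001, 0.039, 0.999, 0.001]
force: [-0.3, 0.6, 0.8]
gripper_width: 0.995
finger_force: 0.0
toolx -20 469 y edges [-14.4  -2.7  11.3] z 0.06
toolx -10 458 y edges [-12.1  -2.1   7.4] z 0.061
toolx 0 475 y edges [-11.9  -2.6   7.1] z 0.061
toolx 10 492 y edges [-12.8  -2.6   8.2] z 0.064
toolx 20 575 y edges [-13.3  -2.5   8.8] z 0.067
toolx 30 635 y edges [-13.   -1.9   8.8] z 0.07
toolx 40 705 y edges [-13.1  -1.8   9. ] z 0.073
toolx 50 768 y edges [-13.   -1.8   9.2] z 0.076
toolx 60 823 y edges [-13.   -2.2   8.9] z 0.079
toolx 70 886 y edges [-12.7  -1.7   8.8] z 0.082
toolx 80 443 y edges [-12.1  -2.2   8.5] z 0.083
```

```bash
python3 -m jog '[[1,[0,-2.3,25],[0,0,0.4]],[1,[0,0,25],[0,0,0]],[1,[0,0,15],[0,0,0]],[1,[0,0,9],[0,0,0]],[1,[0,0,0],[0,0,0]],[0.4,[0,0,0],[0,0,0]],[0.4,[0,0,0],[0,0,0]],[0.4,[0,0,0],[0,0,0]],[0.4,[0,0,0],[0,0,0]]]'
python3 -m jog '[[0.2,[0,0,0],[0,0,0]],[0,[0,0,0],[0,0,0]],[0,[0,0,0],[0,0,0]],[0,[0,0,0],[0,0,0]],[0,[0,0,0],[0,0,0]],[0,[0,0,0],[0,0,0]]]'
python3 -m jog '[[0,[0.5,0,0],[0,0,0]],[0,[0.5,0,0],[0,0,0]],[0,[0.5,0,0],[0,0,0]],[0,[0.5,0,0],[0,0,0]],[0,[0.5,0,0],[0,0,0]],[0,[0.5,0,0],[0,0,0]]]'
python3 -m jog '[[0,[0.5,0,0],[0,0,0]],[0,[0.5,0,0],[0,0,0]]]'
```

```text
t: 14.0
ee_pos: [0.5463, -0.2303, 0.029]
orientation: [0.0, 0.041, 0.999, -0.0]
force: [-1.0, -0.7, -1.3]
gripper_width: 0.396
finger_force: 0.0
t: 14.6
ee_pos: [0.5461, -0.2303, 0.0287]
orientation: [0.0, 0.041, 0.999, -0.0]
force: [-1.3, -0.4, 6.6]
gripper_width: 0.226
finger_force: 58.7
t: 15.2
ee_pos: [0.5433, -0.2299, 0.0287]
orientation: [0.0, 0.041, 0.999, -0.0]
force: [3.5, 0.1, 5.3]
gripper_width: 0.224
finger_force: 58.7
t: 15.4
ee_pos: [0.5423, -0.2298, 0.0287]
orientation: [0.0, 0.041, 0.999, -0.0]
force: [4.3, 0.6, 5.1]
gripper_width: 0.225
finger_force: 58.7
```

The right clamp drags at only about 4 N, against 12 and 13 N for the others, so it is the tired one. It has been drawn 3.8 mm. Now I'll pull it right off and lift it.

```bash
python3 -m jog '[[0,[1,0,0],[0,0,0]],[0,[2,0,0],[0,0,0]],[0,[3,0,0],[0,0,0]],[0,[4,0,0],[0,0,0]],[0,[4,0,0],[0,0,0]],[0,[5,0,0],[0,0,0]],[0,[8,0,0],[0,0,0]],[0,[8,0,0],[0,0,0]],[0,[0,0,0],[0,0,0]]]'
python3 -m jog '[[0,[0,0,-8],[0,0,0]],[0,[0,0,-20],[0,0,0]],[0,[0,0,-30],[0,0,0]],[0,[0,0,-30],[0,0,0]],[0,[0,0,-30],[0,0,0]],[0,[0,0,-20],[0,0,0]],[0,[0,0,-10],[0,0,0]],[0,[0,0,0],[0,0,0]]]'
python3 - <<'E'
from h import *
save("side","s2.png")
im,W=cloud("side")
k=(abs(W[...,0]-.488)<.15)&(abs(W[...,1]-.345)<.11)&(W[...,2]>.034)&(W[...,2]<.042)
for P in [W[k]]: print(cv2.minAreaRect(P[:,:2].astype(np.float32)*1000))
for r in pinpoint("side","tray")[:1]: print(world("side",r["position"]))
E
```

```text
t: 16.3
ee_pos: [0.5053, -0.2264, 0.0278]
orientation: [-0.001, 0.042, 0.999, 0.0]
force: [-1.7, -0.3, 1.2]
gripper_width: 0.229
finger_force: 58.6
t: 17.1
ee_pos: [0.5075, -0.2271, 0.1773]
orientation: [0.001, 0.041, 0.999, -0.0]
force: [0.3, -0.6, -1.6]
gripper_width: 0.226
finger_force: 58.6
((489.8086853027344, 342.70733642578125), (252.12730407714844, 158.28126525878906), 9.360929489135742)
[ 0.48694599  0.34250993 -0.00057883]
```

View pics/s2.png

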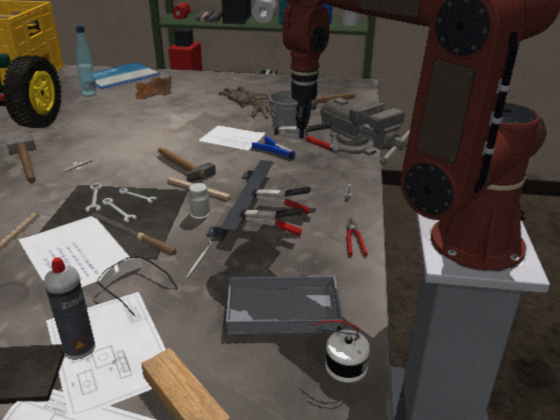

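The side view shows the clamp hanging from the gripper at (315,137) and the two sound ones still biting at (290,193) and (285,215). The tray is centred at (0.489, 0.343) with a yaw of 9.4°, and a white jar stands next to it at (347,355). I'll carry the clamp over.

```bash
python3 -m jog '[[0,[0,0,0],[0,0,-7]],[0,[0,0,0],[0,0,-7]],[0,[-5.7,43.5,0],[0,0,0]],[0,[-5.7,43.5,0],[0,0,0]],[0,[-5.7,43.5,0],[0,0,0]],[0,[-5.7,43.5,0],[0,0,0]],[0,[-5.7,43.5,0],[0,0,0]],[0,[-5.7,43.5,0],[0,0,0]],[0,[-5.7,43.5,0],[0,0,0]]]'
python3 -m jog '[[0,[-5.7,43.5,0],[0,0,0]],[0,[-5.7,43.5,0],[0,0,0]],[0,[-5.7,43.5,0],[0,0,0]],[0,[-5.7,43.5,0],[0,0,0]],[0,[-5.7,43.5,0],[0,0,0]],[0,[-5.7,43.5,0],[0,0,0]],[0,[0,0,0],[-3,0,0]],[0,[0,0,0],[-7,0,0]],[0,[0,0,0],[-7,0,0]],[0,[0,0,0],[-7,0,0]]]'
python3 -m jog '[[0,[0,0,0],[-7,0,0]],[0,[0,0,0],[-7,0,0]],[0,[0,0,0],[-7,0,0]],[0,[0,0,0],[0,0,0]],[0,[0,0,0],[0,0,0]]]'
cat >> h.py <<'E'
def plan(target):
    from scipy.spatial.transform import Rotation as Ro
    s=status.read_state(); R=Ro.from_quat(np.roll(s["orientation"],-1)).as_matrix()
    g=s["ee_pos"]-R[:,2]*bot.tcp_to_grasp
    print("R",np.round(R,3).tolist(),"grasp",np.round(g,4),"tool shift mm",np.round(R.T@(np.array(target)-g)*1000,1))
E
python3 -c "
from h import *
plan([.489,.343,.10]); plan([.489,.343,.05])"
```

```text
t: 18.15
ee_pos: [0.4964, 0.0819, 0.1749]
orientation: [-0.001, -0.081, 0.997, 0.0]
force: [0.2, -0.2, -1.1]
gripper_width: 0.226
finger_force: 58.9
t: 19.15
ee_pos: [0.4886, 0.3436, 0.1755]
orientation: [-0.017, -0.079, 0.974, 0.21]
force: [-0.4, 0.3, -2.0]
gripper_width: 0.224
finger_force: 59.2
t: 19.65
ee_pos: [0.4888, 0.3426, 0.1748]
orientation: [-0.032, -0.074, 0.921, 0.38]
force: [-0.8, -0.5, -1.2]
gripper_width: 0.225
finger_force: 59.3
R [[-0.987, -0.111, -0.115], [-0.16, 0.7, 0.696], [0.003, 0.706, -0.709]] grasp [0.491  0.3296 0.1881] tool shift mm [ -0.4 -52.5  71.9]
R [[-0.987, -0.111, -0.115], [-0.16, 0.7, 0.696], [0.003, 0.706, -0.709]] grasp [0.491  0.3296 0.1881] tool shift mm [ -0.6 -87.8 107.4]
```

```bash
python3 -m jog '[[0,[-1.7,-16.3,22.2],[0,0,0]],[0,[0,-16.3,22.2],[0,0,0]],[0,[0,-16.3,22.2],[0,0,0]],[0,[0,-16.3,22.2],[0,0,0]],[0,[0,-8,11],[0,0,0]],[0,[0,-8,11],[0,0,0]],[0,[0,0,0],[0,0,0]],[0,[0,0,0],[0,0,0]]]'
python3 -m jog '[[0,[0,-1.4,1.4],[0,0,0]],[0,[0,-1.4,1.4],[0,0,0]],[0,[0,0,0],[0,0,0]]]'
python3 -c "
from h import *
plan([.489,.35,.05]); save('side','s3.png')"
```

```text
t: 20.45
ee_pos: [0.488, 0.3644, 0.0414]
orientation: [-0.03, -0.075, 0.921, 0.381]
force: [-0.1, -0.1, 0.5]
gripper_width: 0.228
finger_force: 59.3
t: 20.75
ee_pos: [0.4878, 0.364, 0.0368]
orientation: [-0.031, -0.075, 0.921, 0.381]
force: [-1.0, 0.0, -0.9]
gripper_width: 0.222
finger_force: 59.3
R [[-0.987, -0.114, -0.113], [-0.161, 0.698, 0.698], [-0.001, 0.707, -0.707]] grasp [0.49  0.351 0.05 ] tool shift mm [ 1.1 -0.6 -0.5]
```

View pics/s3.png

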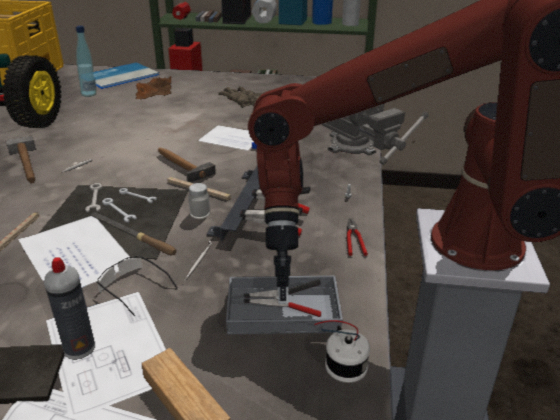

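The picture shows the clamp inside the tray at (285,298), lengthwise and leaning, clear of the walls. I'll lower a little more, release, and draw back along the tool axis so it drops flat.

```bash
python3 -m jog '[[0,[0,-1.4,1.4],[0,0,0]],[0,[0,-1.4,1.4],[0,0,0]],[0.25,[0,0,0],[0,0,0]],[0.3,[0,0,0],[0,0,0]],[0.4,[0,0,0],[0,0,0]],[0.5,[0,0,0],[0,0,0]],[0.5,[0,0,0],[0,0,0]]]'
python3 -m jog '[[0.5,[0,0,-5],[0,0,0]],[0.5,[0,0,-10],[0,0,0]],[0.5,[0,0,-15],[0,0,0]],[0.5,[0,0,-20],[0,0,0]],[0.5,[0,0,-25],[0,0,0]],[0.5,[0,0,-30],[0,0,0]],[0.5,[0,0,-30],[0,0,0]],[0.5,[0,0,-30],[0,0,0]],[0.5,[0,0,0],[0,0,0]]]'
python3 - <<'E'
from h import *
im,_=save("side","s4.png")
cv2.imwrite("pics/s4c.png",cv2.resize(im[120:360,160:400,::-1],(600,600)))
for c in ["side","scene"]:
    vision.grab_frame(c)
    for t in ["clamp_a","hex_bolt","scriber","jar_nuts"]:
        for r in pinpoint(c,t)[:4]: print(c,t,np.round(world(c,r["position"]),4),round(r["p"],2))
E
```

```text
t: 21.5
ee_pos: [0.4877, 0.3642, 0.0328]
orientation: [-0.031, -0.075, 0.921, 0.381]
force: [0.3, -0.6, 0.2]
gripper_width: 0.5
finger_force: 0.2
t: 22.4
ee_pos: [0.5088, 0.2465, 0.1527]
orientation: [-0.028, -0.074, 0.921, 0.381]
force: [0.2, -0.6, 1.2]
gripper_width: 0.498
finger_force: 0.0
side clamp_a [0.5622 0.0126 0.0422] 0.93
side clamp_a [0.4892 0.3407 0.0005] 0.66
side clamp_a [ 0.5531 -0.1072  0.0425] 0.56
side hex_bolt [ 0.3584 -0.1943  0.0013] 0.45
side scriber [ 0.7363  0.1924 -0.    ] 0.54
side jar_nuts [ 0.7902 -0.0348 -0.0031] 0.72
scene clamp_a [ 0.6291 -0.4812  0.0265] 0.85
scene clamp_a [0.4878 0.3443 0.0027] 0.8
scene clamp_a [0.5638 0.0126 0.0441] 0.77
scene clamp_a [ 0.5555 -0.101   0.0404] 0.71
scene hex_bolt [ 0.3534 -0.2022 -0.0009] 0.46
scene jar_nuts [ 0.782  -0.0355 -0.0022] 0.63
```

View pics/s4c.png

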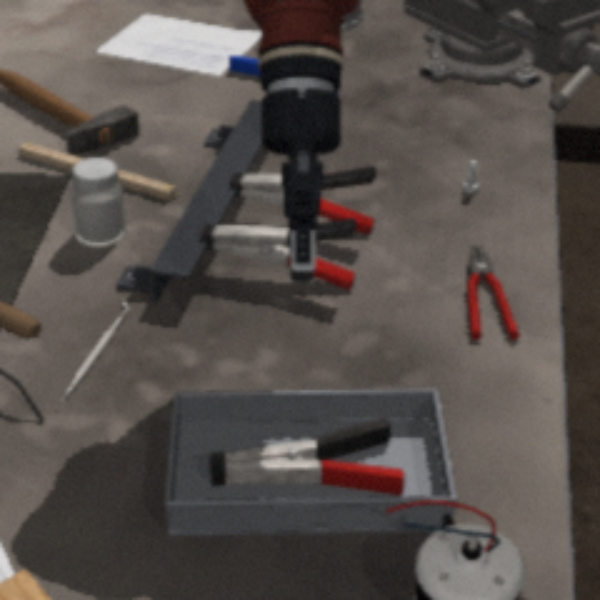

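The picture shows the clamp lying flat and lengthwise in the tray at (310,458). The two sound ones are still on the rail, the bystanders have not moved, and the arm is clear.

```bash
python3 -m jog '[[0.5,[0,-15,-20],[0,0,0]],[0.5,[0,0,0],[0,0,0]],[0.5,[0,0,0],[0,0,0]],[0.5,[0,0,0],[0,0,0]]]'; python3 -c "
from rig import bot; print(bot.close_job())"
```

```text
t: 23.35
ee_pos: [0.5101, 0.225, 0.1527]
orientation: [-0.031, -0.075, 0.921, 0.382]
force: [-0.0, 0.1, -0.1]
gripper_width: 0.501
finger_force: 0.0
the job is handed in; nothing more can be done
None
```

The job is handed in after about 23 s: the tired clamp was the right-hand one (about 4 N drag against 12 and 13 N) and now lies flat and lengthwise in the tray, while the other two still bite after sliding back about 4.5 mm each, and the loose items showed no visible movement.

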